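# Rock the locating block out of a bonding fixture

## Task

The bonding fixture on the bench has to be wiped out under its locating block. Swing the hold-down strap right off the block by its black knob, then rock the tight block from end to end until it works free of the pocket; the fixture stands by its own weight only and must stay flat on the bench where it is, not be lifted or dragged along. Finish while holding the block level and still straight over its pocket, with its foot just clear of the fixture, about 15 mm above it.

Things in the scene. Friction and masses are not known exactly. Their poses are not given: they have to be found in the camera images.
- fixture: Loose bare steel fixture plate, 1.7 kg, flat on the bench: 90 (x) x 190 (y) x 20 mm high. Origin at the centre of its underside, z up, y along its length. Nothing but its weight holds it, so a straight pull on the tight block lifts the whole fixture. A pivot screw 16 mm wide stands at x +30, y +26 mm, its top 33 mm above the bench.
- pocket (a point): Centre of the mouth of the fixture's pocket, 20 mm above the bench, axes as the fixture's. The pocket is 30 (x) x 64 (y) x 14 mm deep, its floor 6 mm above the bench. The fit lets the block tip by no more than about 0.14 rad while its foot is deep in the pocket; tip it less than that, one end up and then the other, letting the end that is not raised sink back a little.
- plunger_left (a joint): Spring plunger in the pocket's +y end wall, m, about 0 while the block sits, -0.001 when its end is out, 0.0015 fully pressed. A like one faces it in the -y wall. Each has a round nose 10 mm above the pocket floor and presses on the block's end with 20 N: about 12 N of friction holds each end (24 N in all) until that end is some 10 mm up.
- block_mid (a point): Centre of the loose locating block, dark steel, 0.25 kg, half-way up (29 mm above its underside, 35 mm above the bench when seated). Axes as the fixture's while it sits. Foot 28 (x) x 62 (y) x 14 mm high, seated flush with the fixture's top, 1 mm play all round; on it a centred head to grip, 24 (x) x 36 (y) x 44 mm high, its top 64 mm above the bench when seated.
- knob_mid (a point): Centre of the black upright knob on the free end of the hold-down strap: round, 14 mm wide, 30 mm tall, 31 to 61 mm above the bench; this point is 46 mm above the bench, 62 mm from the strap's pivot. The strap is a steel bar 12 mm wide, 21 to 26 mm above the bench, and turns level about its pivot.
- strap (a joint): Angle of the hold-down strap, rad, 0 to 1.75: at 0 it lies over the +y end of the block's foot and points to the fixture's -x; it grows as it turns clockwise seen from above, and at 1.57 it points to the fixture's +y, off the block. The pivot is at x +30, y +26 mm in the fixture's frame. It turns with light friction (0.03 N m) and stays where it is left.

How it is judged:
By the outcome, as a careful person would: the job done as asked, in the order asked, and still so for the second after the job is handed in, while the arm keeps its last pose, push and grip.
It also fails if it takes over 51 s, if anything falls off the work surface, if the arm or the gripper's body presses on something with over 40 N, if the wrist force passes 120 N, or if a joint passes its speed limit or range.

## Robot

A 6-joint arm with a two-finger parallel gripper is mounted at the origin on a cart in front of the work surface, level with it; the furniture and walls round the work are solid. World frame = base frame: x ahead of the robot, y to its left, z up, the work surface at z = 0. Lengths are in mm, angles in rad, forces in N, time in s.
With the tool pointing down it reaches from about 275 to 1000 mm from the base axis. Payload 8.4 kg.
Tool frame: the origin (TCP) lies midway between the tips of the shut fingers; the grasp point (between the pads) lies 19 mm behind it; z points along the fingers, y is the direction in which the jaws open and shut (so a half turn about z gives the same grasp; the last joint's range is limited). The gripper opens to 85 mm and grips with 20 to 120 N. Pads are 22 mm wide; open, the fingers measure 114 mm over their backs; the gripper's body (76 mm by 85 mm) begins 54 mm behind the grasp point. The pads swing forward as they close: fully open they stand 13 mm farther back than shut.
Start: joints at [-1.197, 0.353, 1.633, -0, 1.155, -0.002], TCP at [229.384, -581.387, 231.281] pointing down, gripper open.
Joint ranges: [-2.63, 2.63], [-0.92, 2.1], [0.06, 2.66], [-1.3, 4.44], [0, 2.69], [-3.02, 3.02]. Speed limits (rad/s): [2.22, 2.22, 2.79, 3.14, 3.14, 3.14].

## Interface

Orientations are given as [roll, pitch, yaw] about the fixed x, y, z axes, in that order (R = Rz(yaw) Ry(pitch) Rx(roll)).
In Python, from rig import r gives the robot as it stands. The module is installed in compiled form; this text tells all that it offers.
- The arm moves only by the tool drive_tool, never from a script. Its argument "moves" is a list of rows, each a list of 3 entries, a list of its own where there are three numbers: the closure, from 0 (fully open) to 1 (shut), then the shift along the tool's x, y, z in cm, then the turn about the tool's z in degrees. In form: [[claw, [dx, dy, dz], roll], ...]. A call has 1 to 12 rows; each row is the pose to reach, as a shift and turn from the pose measured when the call began, along the tool's axes at that moment; what a row does not reach only later rows make up. A row lasts 1/8 s, in which the tool goes at most 62.5 mm and 10.7 degrees, less where a joint would pass 70% of its speed; a pose out of reach is approached as far as the arm can. A call with a gripper value outside its range is refused whole. The fingers move at their own pace and stop on an object; "grip_force" is the grip in N (left out, the last holds). Time passes only in rows, so rows that repeat a pose let the fingers close. It gives the time, the measured TCP pose, the force and the opening at its end, in the units of the state.
- r.sense(): the state, without advancing time (a new reading comes with each control period).
- r.grab_frame(name): name is "scene" or "side" or "wrist"; returns a dict with "color" (384x512x3 uint8, red, green, blue), "fx", "fy", "cx", "cy" (pixels), "pose" (4x4, takes a point from camera to world coordinates); the wrist camera has in their place "hand_eye" (4x4, takes a point from camera to tool coordinates, whose origin is the TCP and whose axes are the flange's). Camera axes: x right, y up, looking along -z (the intrinsics and any distortion apply to the point x, -y, -z); pixel columns grow to the right and rows downward; lengths in mm; the calibration is good to about 2 mm. A picture is of the moment at which its call begins: read the wrist's pose just before it. There is no depth.
- r.sign_off(): hands the job in, once; it reports no verdict.
Trained networks look in the newest picture that a camera, given by its name, has taken for a name from the list of things; names that differ only in an ending like _2 or _b are one class to them, and where a whole thing is asked for, a point or a joint stands for the part that bears it (a point fixed in the world has none). Each returns a list of dicts, best first, with "score" (0 to 1); they miss things now and then, are a little off and sometimes report something else, mostly with a low value. They report only what shows in the picture. A call takes as long as a camera call.
- r.outline_of(thing, camera): "mask" (384x512 bool, what is visible of it) and "at" ([column, row] in pixels, amid what is visible of it).
- r.spot_point(thing, camera): "at" ([column, row] in pixels: a listed point, or the origin of a listed thing).
The state is a dict: "clock": time; "qpos": joint angles; "qvel": joint speeds; "joint_efforts": joint torques, N m; "eef_pos": TCP position; "tcp_rot": TCP orientation; "contact_force": force on the tool from outside, world axes, zero at the start; "wrist_torque": the same for the moment, N m; "opening": opening from 0.0 (shut) to 1.0 (fully open).
Only numpy, scipy, OpenCV 4.12 (cv2) and the standard library are available. Lean on these libraries where they do the work, as an engineer would, in place of code of your own. Each camera call takes 0.05 s, during which the arm holds its last target.

## Working session

There is one attempt and no reset: what is moved stays moved. The work goes in short steps, Python scripts to look and compute and a tool call to move; the robot and the scene stay as the last step left them, time stands still between calls to the robot, and variables do not carry over. Pictures are saved under pics/ and viewed, and the job is handed in when it is done.

Besides the shell and the picture viewer there is one more tool, called after "Call:" as name(argument=value, ...) on one line, values as JSON. drive_tool: Moves the arm, as the interface text tells. Its arguments: {"type":"object","properties":{"moves":{"type":"array"},"grip_force":{"type":"number"}},"required":["moves"]}

```bash
mkdir -p pics; ls; cat > h.py <<'E'
import numpy as np, cv2
from rig import r
def save(name,fn):
    f=r.grab_frame(name); cv2.imwrite('pics/'+fn,f['color'][:,:,::-1]); return f
E
python3 - <<'E'
from h import *
s=r.sense(); print(s)
for c in ['scene','side','wrist']:
    f=save(c,c+'0.png'); print(c,{k:(np.round(v,4).tolist()) for k,v in f.items() if k!='color'})
    for t in ['fixture','pocket','block_mid','knob_mid']:
        print(c,t,[(np.round(d['at'],1).tolist(),round(d['score'],2)) for d in r.spot_point(t,c)][:3])
print(r.sense()['clock'])
E
```

```text
pics
{'clock': 0.0, 'qpos': array([-1.19739360e+00,  3.53612349e-01,  1.63411497e+00, -8.05931983e-06,
        1.15521890e+00, -2.39595686e-03]), 'qvel': array([ 6.16237339e-05,  9.43804842e-04, -5.29499065e-04,  1.99027976e-05,
       -3.17687007e-04,  4.73726818e-04]), 'joint_efforts': array([-1.01549398e-03, -6.05268216e+01, -3.42068124e+01,  3.18296919e-06,
        9.27800807e-03, -9.51486186e-06]), 'eef_pos': array([ 229.21367184, -580.9475864 ,  230.59224718]), 'tcp_rot': array([-3.14023908e+00,  4.12582724e-06,  3.75801944e-01]), 'contact_force': array([ 0.61185258, -0.07922713,  0.38564234]), 'wrist_torque': array([0.03436666, 0.00135848, 0.04991866]), 'opening': 1.00117021824407}
scene {'fx': 457.6185, 'fy': 457.6185, 'cx': 250.8748, 'cy': 188.304, 'pose': [[-0.7862, 0.4583, -0.4146, 169.3948], [-0.618, -0.5746, 0.5366, 513.3378], [0.0077, 0.6781, 0.735, 656.8613], [0.0, 0.0, 0.0, 1.0]]}
scene fixture [([310.4, 174.2], 0.67)]
scene pocket [([313.8, 168.1], 0.55)]
scene block_mid [([312.4, 159.9], 0.61)]
scene knob_mid [([315.7, 174.3], 0.51)]
side {'fx': 477.1141, 'fy': 477.1141, 'cx': 252.6218, 'cy': 188.8101, 'pose': [[0.9221, 0.2579, -0.2883, 277.3138], [-0.3867, 0.6375, -0.6664, -514.3325], [0.0119, 0.726, 0.6876, 652.3139], [0.0, 0.0, 0.0, 1.0]]}
side fixture [([252.1, 273.7], 0.81)]
side pocket [([251.5, 267.1], 0.66)]
side block_mid [([251.3, 258.9], 0.97)]
side knob_mid [([232.0, 244.4], 0.78)]
wrist {'fx': 342.4048, 'fy': 342.4048, 'cx': 252.3414, 'cy': 194.4703, 'hand_eye': [[0.0008, 0.962, 0.2732, 68.9227], [1.0, -0.0007, -0.0005, -0.9754], [-0.0003, 0.2732, -0.962, -142.7046], [0.0, 0.0, 0.0, 1.0]]}
wrist fixture []
wrist pocket []
wrist block_mid []
wrist knob_mid []
0.75
```

View pics/scene0.png

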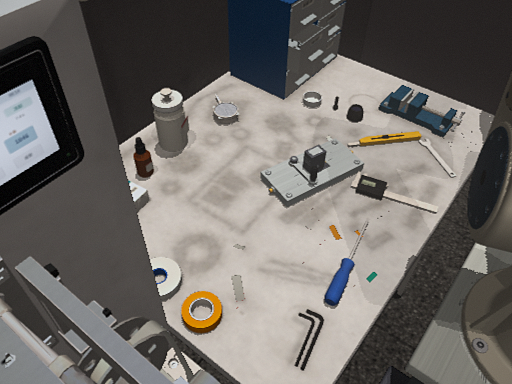

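View pics/side0.png

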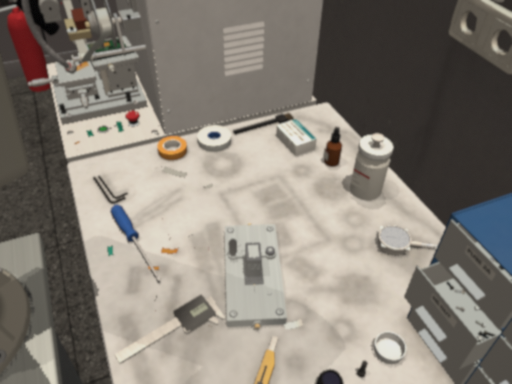

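```bash
cat >> h.py <<'E'
# camera poses with y up, looking -z
CAL={'scene':dict(f=457.6185,cx=250.8748,cy=188.304),'side':dict(f=477.1141,cx=252.6218,cy=188.8101)}
def ray(f,px,T=None):
    T=f['pose'] if T is None else T
    T=np.array(T)
    d=np.array([(px[0]-f['cx'])/f['fx'],-(px[1]-f['cy'])/f['fy'],-1.])
    d=T[:3,:3]@d
    return T[:3,3],d
def onz(f,px,z,T=None):
    o,d=ray(f,px,T); return o+d*(z-o[2])/d[2]
def proj(f,p,T=None):
    T=np.array(f['pose'] if T is None else T)
    c=T[:3,:3].T@(np.asarray(p,float)-T[:3,3])
    return np.array([f['cx']+f['fx']*c[0]/-c[2], f['cy']-f['fy']*c[1]/-c[2]])
from scipy.spatial.transform import Rotation as R
def toolT(s):
    T=np.eye(4);T[:3,:3]=R.from_euler('xyz',s['tcp_rot']).as_matrix();T[:3,3]=s['eef_pos'];return T
E
python3 - <<'E'
from h import *
for c,pts in dict(scene=dict(fixture=(310.4,174.2),pocket=(313.8,168.1),block=(312.4,159.9),knob=(315.7,174.3)),side=dict(fixture=(252.1,273.7),pocket=(251.5,267.1),block=(251.3,258.9),knob=(232,244.4))).items():
    f=r.grab_frame(c)
    for (k,p),z in zip(pts.items(),(0,20,35,46)): print(c,k,onz(f,p,z).round(1))
E
```

```text
scene fixture [470.1 -71.3   0. ]
scene pocket [465.  -71.9  20. ]
scene block [472.6 -75.7  35. ]
scene knob [441.2 -36.4  46. ]
side fixture [470.1 -72.4   0. ]
side pocket [468.4 -73.3  20. ]
side block [470.  -68.4  35. ]
side knob [448.7 -36.6  46. ]
```

```bash
python3 - <<'E'
from h import *
import cv2
ims=[]
for c,(x0,y0,x1,y1) in dict(scene=(250,125,370,215),side=(205,210,305,340)).items():
    f=r.grab_frame(c)
    ims.append(cv2.resize(f['color'][y0:y1,x0:x1,::-1],None,fx=4,fy=4,interpolation=cv2.INTER_CUBIC))
    o=r.outline_of('fixture',c)
    if o:
        m=o[0]['mask']; ys,xs=np.nonzero(m)
        P=np.array([onz(f,(x,y),20)[:2] for x,y in zip(xs,ys)],np.float32)
        print(c,o[0]['score'],cv2.minAreaRect(P))
h=max(i.shape[0] for i in ims)
cv2.imwrite('pics/zs.png',ims[0]);cv2.imwrite('pics/zd.png',ims[1])
E
```

```text
scene 0.6 ((466.00054931640625, -64.93344116210938), (204.8809814453125, 102.85292053222656), 70.78522491455078)
side 0.64 ((467.6622314453125, -80.07844543457031), (209.83555603027344, 92.72441101074219), 71.016357421875)
```

View pics/zs.png

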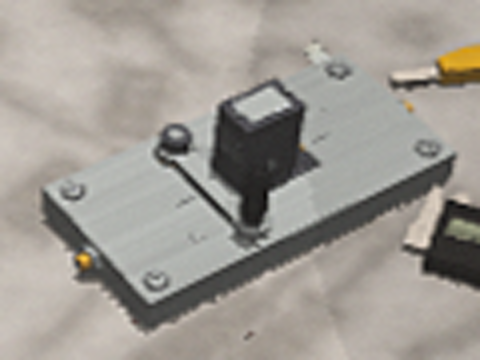

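View pics/zd.png

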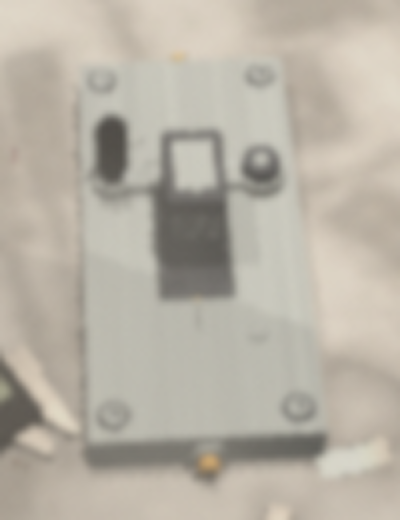

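```bash
cat >> h.py <<'E'
def plan(target,yaw=None,s=None):
    s=s or r.sense(); T=toolT(s)
    d=T[:3,:3].T@(np.asarray(target,float)-T[:3,3])/10
    tx=T[:3,0]; y0=np.arctan2(tx[1],tx[0])
    t=0 if yaw is None else -np.degrees((yaw-y0+np.pi)%(2*np.pi)-np.pi)
    print('t%.2f'%s['clock'],'shift cm',d.round(2),'turn',round(t,1)); return d,t
E
python3 - <<'E'
from h import *
plan([469,-72,160],-.332)
E
```

```text
t1.05 shift cm [ 40.98 -38.59   7.13] turn 40.6
```

Call:
drive_tool(moves=[[0.3, [3, -2.8, 0], 4], [0.3, [7, -6.5, 1], 10], [0.3, [11, -10.3, 2], 18], [0.3, [15, -14, 3], 26], [0.3, [19, -18, 4], 34], [0.3, [23, -21.7, 5], 40.6], [0.3, [27, -25.4, 6], 40.6], [0.3, [31, -29.2, 7.1], 40.6], [0.3, [35, -33, 7.1], 40.6], [0.3, [38.5, -36.2, 7.1], 40.6], [0.3, [41, -38.6, 7.1], 40.6], [0.3, [41, -38.6, 7.1], 40.6]])

```text
clock: 2.55
eef_pos: [470.1, -70.1, 160.4]
tcp_rot: [-3.141, -0.001, -0.33]
contact_force: [-0.6, -0.5, -0.7]
opening: 0.696
```

```bash
cat > look.py <<'E'
import sys
from h import *
n=sys.argv[1]; s=r.sense()
print('t',s['clock'],s['eef_pos'].round(1),s['tcp_rot'].round(4),'op',round(s['opening'],3),'F',s['contact_force'].round(1))
f=save('wrist',n+'.png'); T=toolT(s)@f['hand_eye']
for t,z in zip(['fixture','pocket','block_mid','knob_mid'],(0,20,35,46)):
    for d in r.spot_point(t,'wrist')[:2]: print(t,np.round(d['at'],1),round(d['score'],2),onz(f,d['at'],z,T).round(1))
E
python3 look.py w1
```

```text
t 2.55 [470.1 -70.1 160.4] [-3.1412e+00 -7.0000e-04 -3.2980e-01] op 0.696 F [-0.6 -0.5 -0.7]
fixture [256.3 173.5] 0.7 [471.1 -73.7   0. ]
block_mid [257.7 186. ] 0.88 [468.3 -73.6  35. ]
knob_mid [226.4 226.9] 0.85 [447.1 -39.8  46. ]
```

View pics/w1.png

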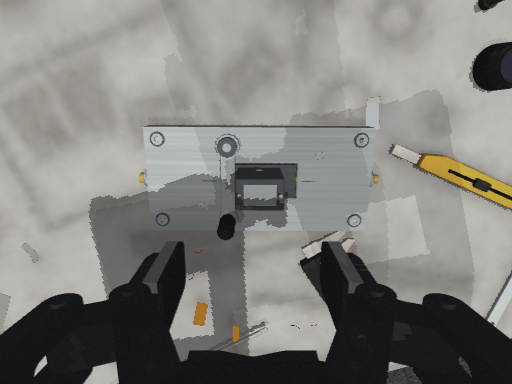

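```bash
python3 - <<'E'
from h import *
s=r.sense(); f=r.grab_frame('wrist'); T=toolT(s)@f['hand_eye']
im=f['color'][110:250,130:395,::-1]
cv2.imwrite('pics/z1.png',cv2.resize(im,None,fx=3,fy=3,interpolation=cv2.INTER_CUBIC))
o=r.outline_of('fixture','wrist')
for m in o[:1]:
    ys,xs=np.nonzero(m['mask']); P=np.array([onz(f,(x,y),20,T)[:2] for x,y in zip(xs,ys)],np.float32); print(m['score'],cv2.minAreaRect(P))
def q(c,yaw):
    c_,s_=np.cos(yaw),np.sin(yaw)
    return lambda p:[c[0]+c_*p[0]-s_*p[1],c[1]+s_*p[0]+c_*p[1],p[2]]
F=q((469,-73),-.332)
for p in [(30,26,33),(-32,26,46),(0,0,64),(45,95,20),(45,-95,20),(-45,95,20),(-45,-95,20)]: print(p,proj(f,F(p),T).round(1))
E
```

```text
0.81 ((465.4468994140625, -73.52928161621094), (203.49929809570312, 98.99732208251953), 70.92250061035156)
(30, 26, 33) [220.2 147.4]
(-32, 26, 46) [220.8 226.9]
(0, 0, 64) [253.2 194.7]
(45, 95, 20) [136.3 126.8]
(45, -95, 20) [369.9 126.5]
(-45, 95, 20) [145.8 230.1]
(-45, -95, 20) [360.4 229.8]
```

View pics/z1.png

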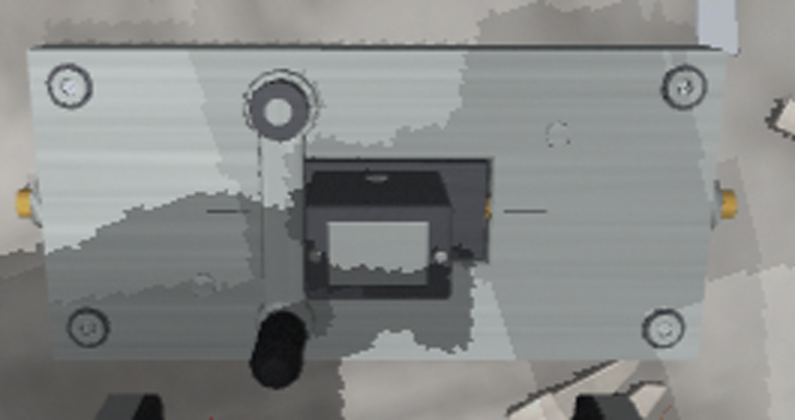

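```bash
python3 - <<'E'
from h import *
plan([447.2,-39,38],-.332)
E
```

```text
t2.90 shift cm [-3.14 -2.47 12.23] turn -0.1
```

Call:
drive_tool(moves=[[0.3, [-3.1, -2.5, 2], 0], [0.3, [-3.1, -2.5, 7], 0], [0.3, [-3.1, -2.5, 11], 0], [0.3, [-3.1, -2.5, 12.2], 0], [0.3, [-3.1, -2.5, 12.2], 0], [1, [-3.1, -2.5, 12.2], 0], [1, [-3.1, -2.5, 12.2], 0], [1, [-3.1, -2.5, 12.2], 0], [1, [-3.1, -2.5, 12.2], 0]], grip_force=20)

```text
clock: 4.03
eef_pos: [448.4, -38.9, 39.2]
tcp_rot: [-3.141, -0.001, -0.334]
contact_force: [-1.3, -0.4, 8.2]
opening: 0.153
```

```bash
python3 look.py w2
```

```text
t 4.025 [448.4 -38.9  39.2] [-3.1413e+00 -1.5000e-03 -3.3420e-01] op 0.153 F [-1.3 -0.4  8.2]
block_mid [314.2 188.7] 0.66 [467.3 -74.1  35. ]
knob_mid [254.4 265. ] 0.86 [446.1 -38.7  46. ]
```

View pics/w2.png

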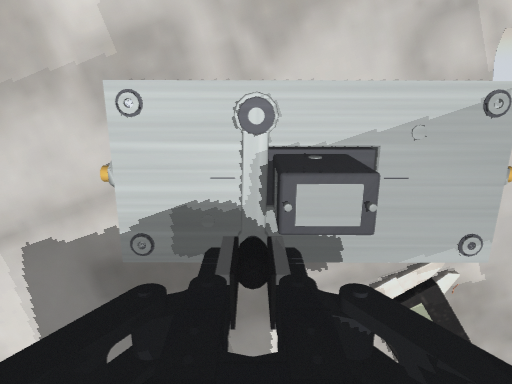

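Call:
drive_tool(moves=[[0.76, [0, 0, 0], 0], [0.76, [0.07, -0.96, 0], 5.5], [0.76, [0.3, -1.9, 0], 11], [0.76, [0.66, -2.8, 0], 16.5], [0.76, [1.15, -3.6, 0], 22], [0.76, [1.77, -4.34, 0], 27.5], [0.76, [2.5, -5, 0], 33], [0.76, [3.3, -5.5, 0], 38.5], [0.76, [4.2, -5.86, 0], 44], [0.76, [5.1, -6.1, 0], 50], [0.76, [6.1, -6.2, 0], 55], [0.76, [7, -6.15, 0], 60]])

```text
clock: 5.78
eef_pos: [534.7, -3.7, 39.2]
tcp_rot: [-3.141, -0.0, -1.384]
contact_force: [-0.4, -0.0, -0.1]
opening: 0.24
```

```bash
python3 look.py w3
```

```text
t 5.775 [534.7  -3.7  39.2] [-3.1407e+00 -4.0000e-04 -1.3839e+00] op 0.24 F [-0.4 -0.  -0.1]
fixture [399.4 117.7] 0.62 [470.  -75.3   0. ]
block_mid [435.5 125. ] 0.95 [468.9 -74.4  35. ]
knob_mid [258.4 262.3] 0.83 [531.3  -3.3  46. ]
```

View pics/w3.png

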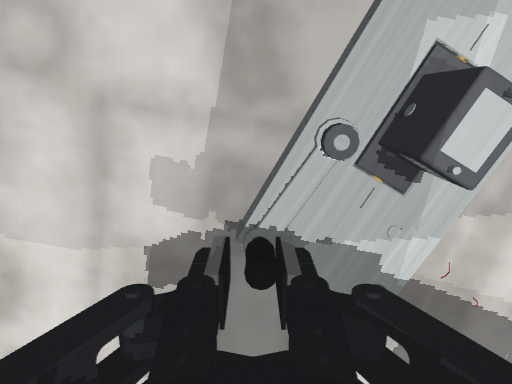

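```bash
python3 - <<'E'
from h import *
plan([476.8,-51.3,110],1.239)
E
```

```text
t6.03 shift cm [ 3.58  6.54 -7.08] turn -150.0
```

Call:
drive_tool(moves=[[0.6, [0, 0, 0], 0], [0.6, [0, 0, -2.5], 0], [0.5, [0, 0, -6], -10], [0.5, [0.5, 1, -7], -20], [0.5, [1, 2, -7], -30], [0.5, [1.5, 3, -7], -40], [0.5, [2, 4, -7], -50], [0.5, [2.5, 5, -7], -60], [0.5, [3, 6, -7], -70], [0.5, [3.6, 6.5, -7], -80], [0.5, [3.6, 6.5, -7], -90], [0.5, [3.6, 6.5, -7], -100]])

```text
clock: 7.52
eef_pos: [476.9, -51.4, 109.2]
tcp_rot: [3.141, -0.001, 0.372]
contact_force: [0.7, 0.6, 0.5]
opening: 0.503
```

```bash
python3 - <<'E'
from h import *
plan([476.8,-51.3,100],1.239)
E
```

```text
t7.53 shift cm [-0.01 -0.01  0.92] turn -49.7
```

Call:
drive_tool(moves=[[0.5, [0, 0, 0], -10], [0.5, [0, 0, 0], -20], [0.5, [0, 0, 0], -30], [0.5, [0, 0, 0], -40], [0.5, [0, 0, 0], -49.7], [0.5, [0, 0, 0], -49.7]])

```text
clock: 8.28
eef_pos: [476.7, -51.3, 109.2]
tcp_rot: [3.141, -0.0, 1.239]
contact_force: [0.4, -0.1, -0.2]
opening: 0.498
```

```bash
python3 look.py w4; python3 - <<'E'
from h import *
for c in ('scene','side'):
    f=save(c,c+'4.png')
    for t,z in (('block_mid',35),('fixture',0)):
        for d in r.spot_point(t,c)[:1]: print(c,t,d['at'],onz(f,d['at'],z).round(1),d['score'])
E
```

```text
t 8.275 [476.7 -51.3 109.2] [ 3.1406e+00 -1.0000e-04  1.2395e+00] op 0.498 F [ 0.4 -0.1 -0.2]
block_mid [251.7 242.2] 0.66 [467.1 -75.4  35. ]
knob_mid [316.8 110.3] 0.68 [531.8  -4.2  46. ]
scene block_mid [311.8, 165.0] [465.7 -62.9  35. ] 0.96
scene fixture [310.6, 174.6] [469.2 -70.6   0. ] 0.57
side block_mid [253.4, 262.1] [470.6 -75.7  35. ] 0.68
side fixture [250.4, 278.7] [463.6 -80.7   0. ] 0.7
```

View pics/w4.png

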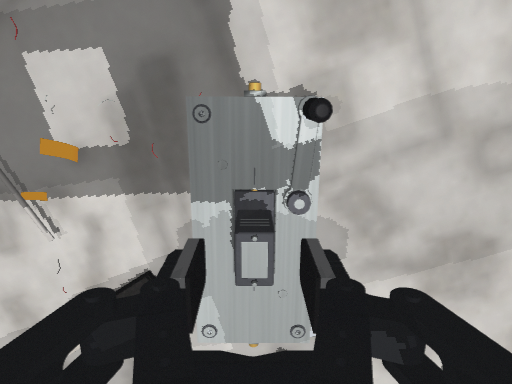

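```bash
python3 - <<'E'
from h import *
s=r.sense(); f=r.grab_frame('wrist'); T=toolT(s)@f['hand_eye']
im=f['color'][170:300,210:340,::-1]; cv2.imwrite('pics/z4.png',cv2.resize(im,None,fx=4,fy=4,interpolation=cv2.INTER_CUBIC))
C=np.array([469,-74]);u=np.array([.9454,-.3259]);v=np.array([.3259,.9454])
def L(px,z): p=onz(f,px,z,T)[:2]-C; return (p@u).round(1),(p@v).round(1)
print(L((254,284),64),L((254,234),64),L((299,203),33),L((191,97),20),L((322,97),20))
for p,z in (((0,18),64),((0,-18),64),((0,31),20),((0,32),20),((12,18),64),((-12,-18),64)):
    w=C+u*p[0]+v*p[1]; print(p,(proj(f,[*w,z],T)-[210,170])*4)
E
```

```text
(np.float64(0.4), np.float64(-17.0)) (np.float64(0.3), np.float64(16.1)) (np.float64(30.6), np.float64(25.6)) (np.float64(-40.7), np.float64(93.8)) (np.float64(44.7), np.float64(93.9))
(0, 18) [174.03302786 244.02313855]
(0, -18) [173.47654024 461.6482269 ]
(0, 31) [172.99545419  80.56241428]
(0, 32) [173.0078843  75.0527749]
(12, 18) [255.59802613 244.08574608]
(-12, -18) [ 95.69375407 461.61201767]
```

View pics/z4.png

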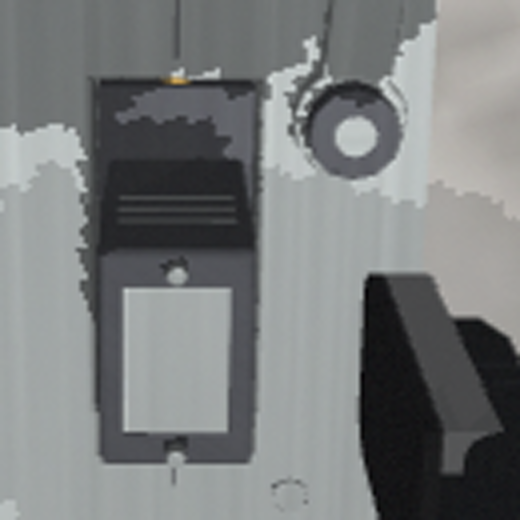

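Call:
drive_tool(moves=[[0.5, [0, 0, 3], 0], [0.5, [0, 0, 5.7], 0], [0.5, [0, 0, 5.7], 0], [0.6, [0, 0, 5.7], 0], [0.7, [0, 0, 5.7], 0], [0.85, [0, 0, 5.7], 0], [0.85, [0, 0, 5.7], 0], [0.85, [0, 0, 5.7], 0]], grip_force=30)

```text
clock: 9.88
eef_pos: [477.9, -51.5, 53.3]
tcp_rot: [3.138, -0.001, 1.24]
contact_force: [-1.2, 0.4, 5.9]
opening: 0.261
```

```bash
python3 look.py w5
```

```text
t 9.875 [477.9 -51.5  53.3] [ 3.1385e+00 -6.0000e-04  1.2395e+00] op 0.261 F [-1.2  0.4  5.9]
block_mid [252.1 284.8] 0.96 [468.7 -75.4  35. ]
block_mid [335.  116.9] 0.17 [532.9  -5.8  35. ]
```

View pics/w5.png

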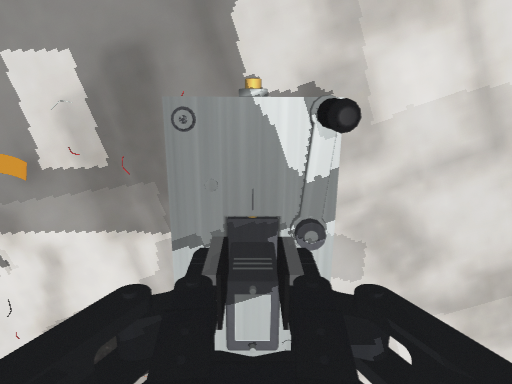

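Call:
drive_tool(moves=[[0.85, [-0.1, 0, -0.3], 0], [0.85, [-0.35, 0, -0.55], 0], [0.85, [-0.55, 0, -0.75], 0]])

```text
clock: 10.5
eef_pos: [475.0, -56.6, 60.3]
tcp_rot: [3.14, -0.0, 1.239]
contact_force: [0.8, 1.7, -18.1]
opening: 0.255
```

```bash
python3 look.py w6; python3 - <<'E'
from h import *
f=save('scene','s6.png');g=save('side','d6.png')
cv2.imwrite('pics/z6.png',np.hstack([cv2.resize(f['color'][120:215,255:370,::-1],(460,380),interpolation=cv2.INTER_CUBIC),cv2.resize(g['color'][215:335,215:300,::-1],(270,380),interpolation=cv2.INTER_CUBIC)]))
print(r.sense()['contact_force'],r.sense()['wrist_torque'])
E
```

```text
t 10.5 [475.  -56.6  60.3] [ 3.1403e+00 -4.0000e-04  1.2394e+00] op 0.255 F [  0.8   1.7 -18.1]
block_mid [251.  279.3] 0.59 [465.  -81.1  35. ]
knob_mid [336.5 111.9] 0.86 [530.4  -8.5  46. ]
[  0.39348015  -0.12981348 -19.89721417] [ 0.1668933  -0.04432984 -0.02808837]
```

View pics/w6.png

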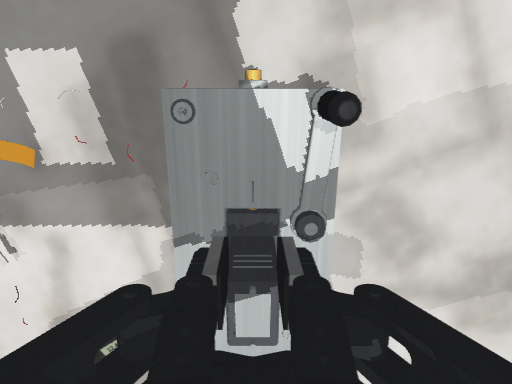

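View pics/z6.png

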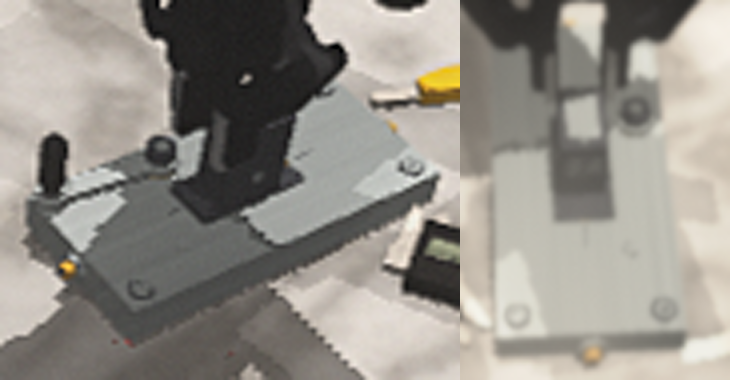

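```bash
cat >> h.py <<'E'
C=np.array([469,-74.]);U=np.array([.9454,-.3259]);V=np.array([.3259,.9454])
def loc(f,T,px,z):
    p=onz(f,px,z,T)[:2]-C; return (p@U).round(1),(p@V).round(1)
E
python3 - <<'E'
from h import *
s=r.sense(); f=r.grab_frame('wrist'); T=toolT(s)@f['hand_eye']
print(s['contact_force'])
for nm,px,z in (('knobtop',(341,107),61),('endL',(163,89),20),('screwL',(182,111),20),('pivot',(310,226),33),('pock',(252,208.5),20)): print(nm,loc(f,T,px,z))
print('before')
# w5 pose
import copy
s5=dict(eef_pos=np.array([477.9,-51.5,53.3]),tcp_rot=np.array([3.1385,-.0006,1.2395])); T5=toolT(s5)@f['hand_eye']
for nm,px,z in (('knobtop',(342,115),61),('endL',(163,97),20),('screwL',(183,119),20),('pivot',(311,234),33),('pock',(252,216.5),20)): print(nm,loc(f,T5,px,z))
a=cv2.imread('pics/w5.png');b=cv2.imread('pics/w6.png')
cv2.imwrite('pics/cmp.png',np.hstack([cv2.resize(x[70:365,150:380],None,fx=1.7,fy=1.7) for x in (a,b)]))
E
```

```text
[  0.39348015  -0.12981348 -19.89721417]
knobtop (np.float64(35.4), np.float64(84.5))
endL (np.float64(-45.9), np.float64(92.2))
screwL (np.float64(-36.8), np.float64(81.3))
pivot (np.float64(30.5), np.float64(22.5))
pock (np.float64(-0.3), np.float64(28.0))
before
knobtop (np.float64(34.6), np.float64(87.4))
endL (np.float64(-43.9), np.float64(94.0))
screwL (np.float64(-34.6), np.float64(83.4))
pivot (np.float64(30.3), np.float64(26.6))
pock (np.float64(0.2), np.float64(31.5))
```

View pics/cmp.png

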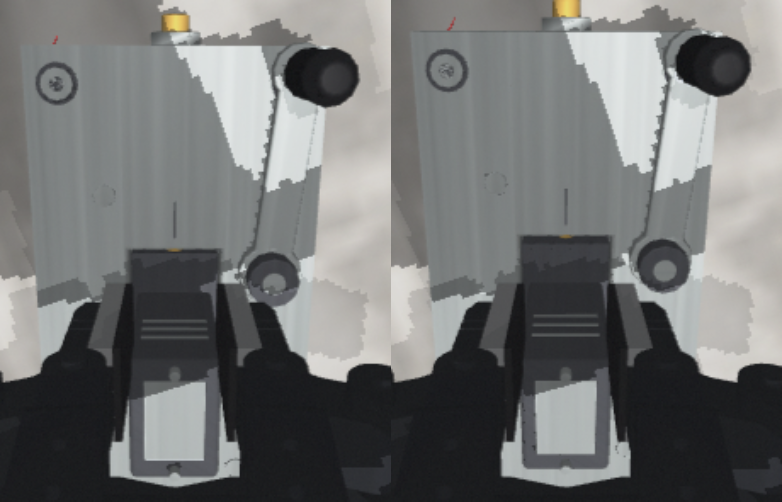

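Call:
drive_tool(moves=[[0.85, [0.25, 0, 0.35], 0], [0.85, [0.5, 0, 0.65], 0], [0.85, [0.5, 0, 0.7], 0]])

```text
clock: 11.28
eef_pos: [477.8, -52.1, 53.9]
tcp_rot: [3.139, -0.0, 1.24]
contact_force: [-1.2, -2.2, -7.2]
opening: 0.259
```

```bash
python3 look.py w7; python3 - <<'E'
from h import *
s=r.sense(); f=r.grab_frame('wrist'); T=toolT(s)@f['hand_eye']
print(s['contact_force'],s['wrist_torque'])
C5=cv2.cvtColor(cv2.imread('pics/w5.png'),6);C7=cv2.cvtColor(cv2.imread('pics/w7.png'),6)
p0=np.array([(342,115),(163,97),(183,119),(311,234),(252,216.5),(253,190),(212,184)],np.float32)[:,None]
p1,st,e=cv2.calcOpticalFlowPyrLK(C5,C7,p0,None,winSize=(21,21)); print((p1-p0)[:,0].round(1).tolist(),st.ravel())
E
```

```text
t 11.275 [477.8 -52.1  53.9] [ 3.1386e+00 -1.0000e-04  1.2400e+00] op 0.259 F [-1.2 -2.2 -7.2]
block_mid [252.7 285.1] 0.61 [468.7 -76.6  35. ]
knob_mid [335.4 114.9] 0.96 [531.   -4.3  46. ]
[ -0.72552274  -1.14403064 -10.048475  ] [-0.04587235  0.17162433  0.00327525]
[[-0.4000000059604645, 0.20000000298023224], [0.30000001192092896, -0.6000000238418579], [-0.0, -0.6000000238418579], [-0.800000011920929, -0.6000000238418579], [-0.4000000059604645, -0.6000000238418579], [-0.30000001192092896, -0.8999999761581421], [-0.30000001192092896, -0.8999999761581421]] [1 1 1 1 1 1 1]
```

View pics/w7.png

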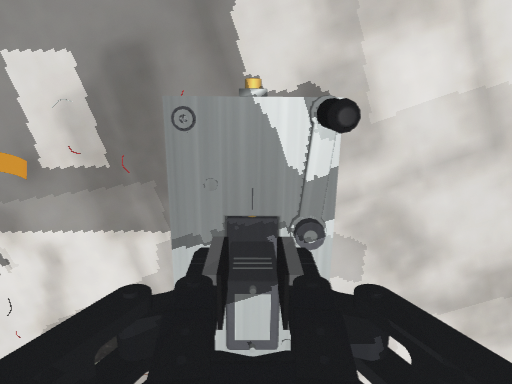

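Call:
drive_tool(moves=[[0.6, [0, 0, 0], 0], [0.6, [0, 0, 0], 0], [0.6, [0, 0, -4], 0]])

```text
clock: 11.95
eef_pos: [476.4, -51.7, 92.8]
tcp_rot: [-3.141, 0.0, 1.24]
contact_force: [0.1, 0.8, 0.7]
opening: 0.402
```

```bash
python3 - <<'E'
from h import *
for i in range(3):
    s=r.sense(); print(s['clock'],s['eef_pos'].round(1),s['qvel'].round(2),s['contact_force'].round(1),round(s['opening'],2)); f=save('wrist','w8.png')
C5=cv2.cvtColor(cv2.imread('pics/w4.png'),6)
T=toolT(s)@f['hand_eye']
E
```

```text
11.95 [476.4 -51.7  92.8] [-0.   -0.61 -0.2  -0.    0.77 -0.  ] [0.1 0.8 0.7] 0.4
12.0 [479.8 -52.1  98.3] [-0.    0.03 -0.02  0.   -0.13  0.  ] [ 2.3 -0.5  3.9] 0.39
12.05 [480.5 -52.2  97.1] [ 0.    0.04  0.03  0.   -0.07 -0.  ] [-0.6  0.3  0.4] 0.4
```

View pics/w8.png

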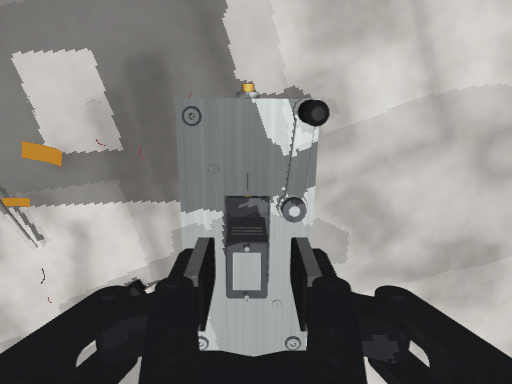

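```bash
python3 - <<'E'
from h import *
s=r.sense();f=r.grab_frame('wrist'); T=toolT(s)@f['hand_eye'];cv2.imwrite('pics/z8.png',cv2.resize(f['color'][170:310,200:330,::-1],None,fx=4,fy=4,interpolation=cv2.INTER_CUBIC))
print(s['eef_pos'])
for p,z in (((0,18),64),((0,-18),64),((0,31),20),((0,32),20),((12,18),64),((-12,-18),64),((30,26),33)):
    w=C+U*p[0]+V*p[1]; print(p,(proj(f,[*w,z],T)-[200,170]).round(1)*4)
plan([476.8,-51.3,57],1.239)
E
```

```text
[479.72699636 -52.09742159  95.80099302]
(0, 18) [191.6 282.8]
(0, -18) [192.  512.8]
(0, 31) [192.4 103.6]
(0, 32) [192.4  98. ]
(12, 18) [278.8 282.4]
(-12, -18) [109.2 512.8]
(30, 26) [382.  156.8]
t12.15 shift cm [-0.   -0.23  3.77] turn 0.0
```

View pics/z8.png

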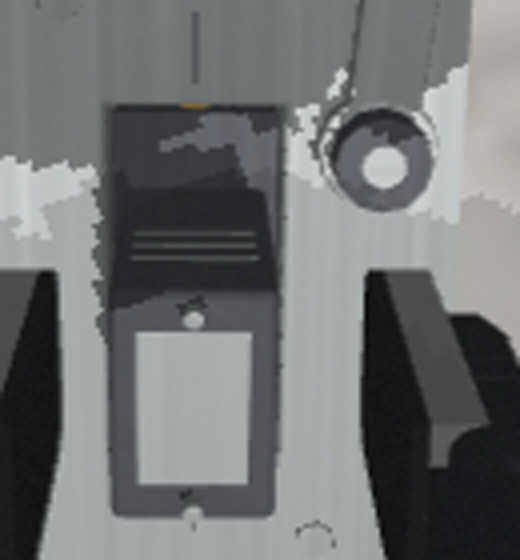

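Call:
drive_tool(moves=[[0.6, [-0.1, -0.25, 2], 0], [0.6, [-0.1, -0.25, 3.75], 0], [0.6, [-0.1, -0.25, 3.75], 0], [0.7, [-0.1, -0.25, 3.75], 0], [0.85, [-0.1, -0.25, 3.75], 0], [0.85, [-0.1, -0.25, 3.75], 0], [0.85, [-0.1, -0.25, 3.75], 0]], grip_force=20)

```text
clock: 13.02
eef_pos: [476.8, -52.2, 57.6]
tcp_rot: [3.134, -0.002, 1.24]
contact_force: [0.1, -2.3, 1.9]
opening: 0.258
```

```bash
python3 look.py w9;python3 - <<'E'
import cv2
cv2.imwrite('pics/z9.png',cv2.resize(cv2.imread('pics/w9.png')[190:384,180:330],None,fx=3,fy=3))
E
```

```text
t 13.025 [476.8 -52.2  57.6] [ 3.1343e+00 -1.6000e-03  1.2395e+00] op 0.258 F [ 0.1 -2.3  1.9]
block_mid [252.7 278.3] 0.88 [468.6 -74.9  35. ]
knob_mid [337.4 114.4] 0.87 [531.9  -5.   46. ]
```

View pics/z9.png

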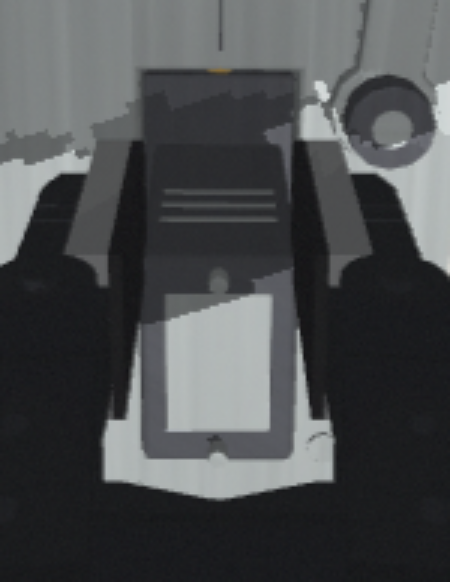

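Call:
drive_tool(moves=[[0.85, [-2.8, 0, -2.8], 0], [0.65, [-2.8, 0, -3], 0]])

```text
clock: 13.52
eef_pos: [467.4, -79.4, 88.4]
tcp_rot: [3.134, -0.002, 1.238]
contact_force: [-0.4, 0.2, -0.2]
opening: 0.352
```

```bash
python3 look.py w10; python3 - <<'E'
from h import *
f=save('scene','s10.png');g=save('side','d10.png')
cv2.imwrite('pics/z10.png',np.hstack([cv2.resize(f['color'][120:215,255:370,::-1],(460,380),interpolation=cv2.INTER_CUBIC),cv2.resize(g['color'][215:335,215:300,::-1],(270,380),interpolation=cv2.INTER_CUBIC)]))
E
```

```text
t 13.525 [467.4 -79.4  88.4] [ 3.1336e+00 -1.7000e-03  1.2380e+00] op 0.352 F [-0.4  0.2 -0.2]
block_mid [254.5 241.3] 0.63 [463.1 -94.8  35. ]
knob_mid [326.2  55.8] 0.78 [531.5  -6.4  46. ]
```

View pics/w10.png

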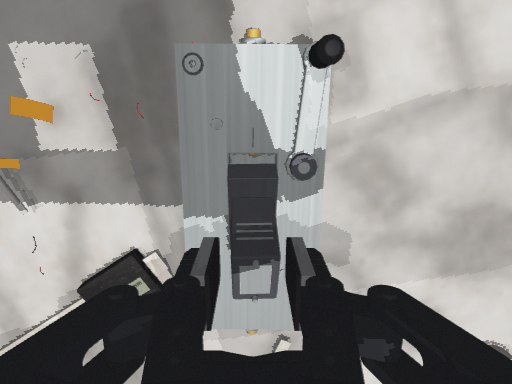

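View pics/z10.png

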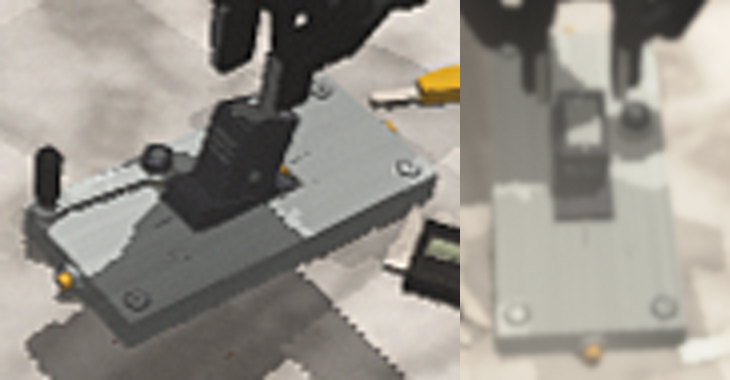

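```bash
python3 - <<'E'
from h import *
s=r.sense();f=r.grab_frame('wrist'); T=toolT(s)@f['hand_eye'];cv2.imwrite('pics/z11.png',cv2.resize(f['color'][30:310,170:350,::-1],None,fx=2.7,fy=2.7,interpolation=cv2.INTER_CUBIC))
print(s['eef_pos'])
for p,z in (((-45,95),20),((45,95),20),((0,32),20),((30,26),33),((-35,85),20)):
    w=C+U*p[0]+V*p[1]; print(p,(proj(f,[*w,z],T)-[170,30]).round(1)*2.7)
def tilt(th,yend=-31):
    # block rotated by th (+y end up) about -y bottom corner
    for y,h in ((18,58),(-18,58),(31,14),(31,0)):
        yy=-31+(y+31)*np.cos(th)-h*np.sin(th); zz=6+(y+31)*np.sin(th)+h*np.cos(th)
        w=C+V*yy; print(' ',th,y,h,(proj(f,[*w,zz],T)-[170,30]).round(1)*2.7)
tilt(.1);tilt(.14)
E
```

```text
[467.1948484  -78.14944168  86.8764752 ]
(-45, 95) [11.88 33.48]
(45, 95) [441.45  35.1 ]
(0, 32) [225.99 333.45]
(30, 26) [365.04 370.71]
(-35, 85) [61.83 84.78]
  0.1 18 58 [228.42 483.84]
  0.1 -18 58 [227.61 650.43]
  0.1 31 14 [226.26 349.92]
  0.1 31 0 [225.72 333.72]
  0.14 18 58 [228.42 500.04]
  0.14 -18 58 [227.34 661.77]
  0.14 31 14 [226.26 355.59]
  0.14 31 0 [225.72 336.69]
```

View pics/z11.png

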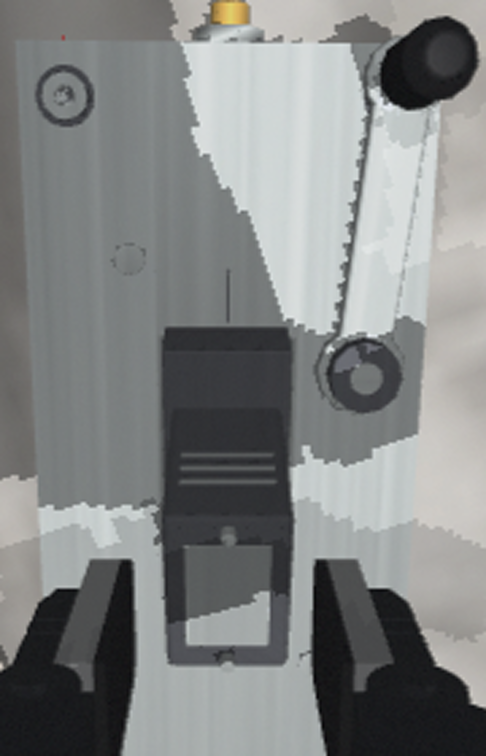

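```bash
python3 - <<'E'
from h import *
plan([458,-105.9,56],1.239)
E
```

```text
t13.93 shift cm [-2.92  0.    3.09] turn 0.1
```

Call:
drive_tool(moves=[[0.6, [-1.5, 0, 0], 0], [0.6, [-2.9, 0, 0.5], 0], [0.6, [-2.9, 0, 2.4], 0], [0.6, [-2.9, 0, 3.1], 0], [0.6, [-2.9, 0, 3.1], 0], [0.7, [-2.9, 0, 3.1], 0], [0.85, [-2.9, 0, 3.1], 0], [0.85, [-2.9, 0, 3.1], 0], [0.85, [-2.9, 0, 3.1], 0]], grip_force=20)

```text
clock: 15.05
eef_pos: [458.4, -105.8, 56.3]
tcp_rot: [3.135, -0.001, 1.24]
contact_force: [-0.3, -2.2, 4.6]
opening: 0.265
```

```bash
python3 look.py w12;python3 - <<'E'
import cv2
cv2.imwrite('pics/z12.png',cv2.resize(cv2.imread('pics/w12.png')[0:350,150:360],None,fx=2,fy=1.6))
E
```

```text
t 15.05 [ 458.4 -105.8   56.3] [ 3.1346e+00 -1.4000e-03  1.2403e+00] op 0.265 F [-0.3 -2.2  4.6]
block_mid [251.5 185.1] 0.55 [466.4 -78.9  35. ]
```

View pics/z12.png

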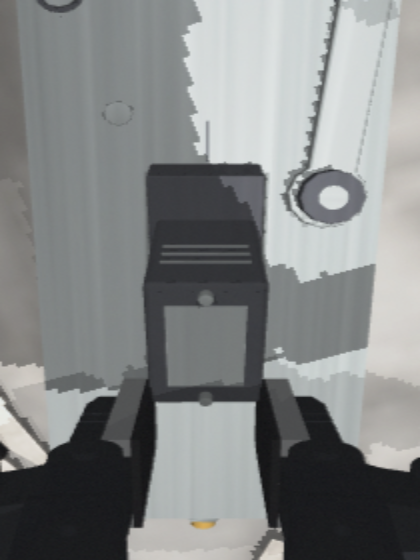

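Call:
drive_tool(moves=[[0.85, [2.8, 0, -3.4], 0], [0.65, [2.8, 0, -3.6], 0]])

```text
clock: 15.55
eef_pos: [468.8, -78.5, 93.7]
tcp_rot: [3.132, -0.002, 1.241]
contact_force: [-0.3, -0.5, -0.6]
opening: 0.351
```

```bash
python3 look.py w13; python3 - <<'E'
from h import *
f=save('scene','s13.png');g=save('side','d13.png')
cv2.imwrite('pics/z13.png',np.hstack([cv2.resize(f['color'][120:215,255:370,::-1],(460,380),interpolation=cv2.INTER_CUBIC),cv2.resize(g['color'][215:335,215:300,::-1],(270,380),interpolation=cv2.INTER_CUBIC)]))
E
```

```text
t 15.55 [468.8 -78.5  93.7] [ 3.1316e+00 -2.3000e-03  1.2415e+00] op 0.351 F [-0.3 -0.5 -0.6]
fixture [245.5 191.8] 0.68 [465.8 -72.4   0. ]
pocket [249.8 203.5] 0.96 [467.9 -75.8  20. ]
block_mid [249.3 142.2] 0.56 [481.3 -35.7  35. ]
knob_mid [321.6  57.4] 0.67 [531.6  -5.   46. ]
```

View pics/w13.png

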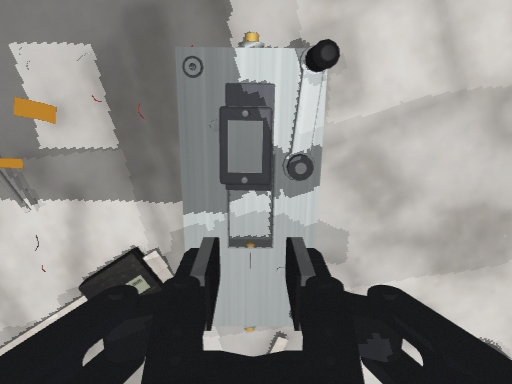

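View pics/z13.png

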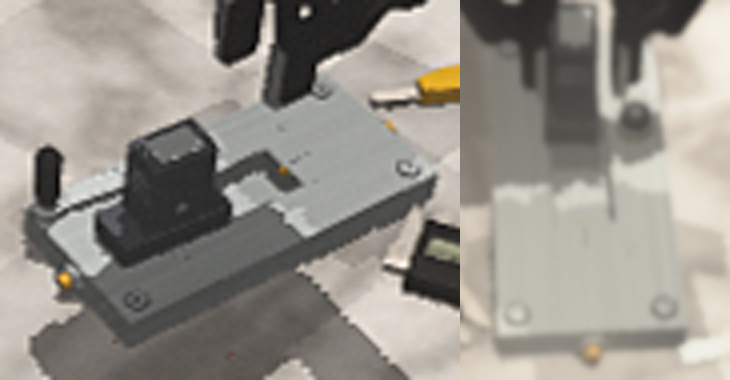

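```bash
python3 - <<'E'
from h import *
s=r.sense();f=r.grab_frame('wrist'); T=toolT(s)@f['hand_eye'];cv2.imwrite('pics/z14.png',cv2.resize(f['color'][30:310,170:350,::-1],None,fx=2.7,fy=2.7,interpolation=cv2.INTER_CUBIC))
print(s['eef_pos'],s['tcp_rot'])
for p,z in (((-45,95),20),((45,95),20),((15,-32),20),((-15,-32),20),((30,26),33),((-35,85),20)):
    w=C+U*p[0]+V*p[1]; print(p,(proj(f,[*w,z],T)-[170,30]).round(1)*2.7)
E
```

```text
[466.5336241  -79.59423294  91.48589795] [ 3.13611165e+00 -1.17272134e-03  1.23955322e+00]
(-45, 95) [16.47 28.89]
(45, 95) [437.67  29.97]
(15, -32) [285.66 577.8 ]
(-15, -32) [166.05 577.8 ]
(30, 26) [362.88 359.37]
(-35, 85) [65.61 79.11]
```

View pics/z14.png

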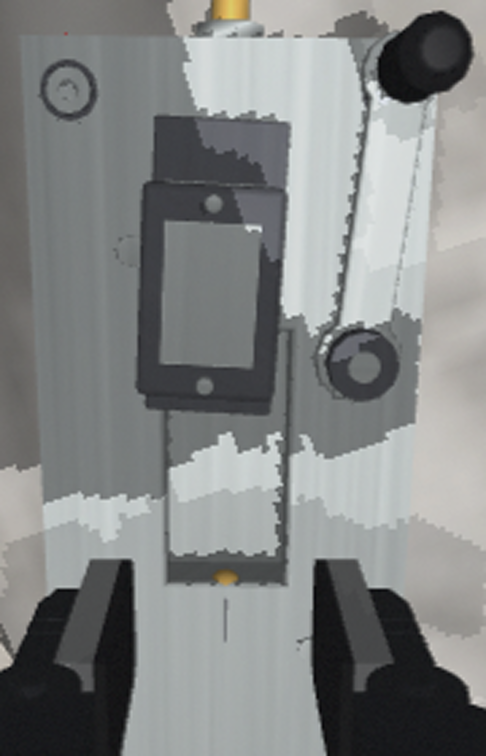

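```bash
python3 - <<'E'
from h import *
from scipy.optimize import least_squares
s=r.sense();f=r.grab_frame('wrist'); T=toolT(s)@f['hand_eye']
print(s['eef_pos'],s['tcp_rot'])
q=lambda a,b:(a/2.7+170,b/2.7+30)
P=[((-12,18,58),q(147,183)),((12,18,58),q(287,187)),((-12,-18,58),q(137,392)),((12,-18,58),q(273,402)),((-14,31,14),q(154,116)),((14,31,14),q(290,122)),((-14,-31,14),q(147,408)),((14,-31,14),q(271,414))]
def res(v):
    x,y,z,rx,ry,yaw=v; M=R.from_euler('xyz',[rx,ry,yaw]).as_matrix()
    return np.concatenate([proj(f,M@np.array(p)+[x,y,z],T)-o for p,o in P])
o=least_squares(res,[480,-40,20,0,0,-.39]); print(o.x.round(3),np.abs(o.fun).max().round(2))
res2=lambda v:res([v[0],v[1],20,v[3],0,v[2]])
o=least_squares(res2,[480,-40,-.39,0]); print(o.x.round(3),np.abs(o.fun).max().round(2))
d=o.x[:2]-C; print('local',d@U,d@V)
x=o.x
plan([x[0],x[1],120],x[2]+np.pi/2)
E
```

```text
[466.64049953 -79.54986495  91.59274947] [ 3.13594180e+00 -1.19486184e-03  1.23967244e+00]
[ 4.81537e+02 -3.06030e+01  1.76150e+01 -2.00000e-03 -1.60000e-02
 -3.81000e-01] 1.3
[ 4.81004e+02 -3.01900e+01 -3.81000e-01 -2.00000e-03] 1.6
local -2.929604582194889 45.33003054921832
t16.00 shift cm [ 5.13 -0.25 -2.82] turn 2.9
```

Call:
drive_tool(moves=[[0.5, [0, 0, -1.2], 0], [0.5, [2.5, -0.1, -1.2], 1.5], [0.5, [5.1, -0.25, -1.2], 2.9], [0.5, [5.1, -0.25, -1.2], 2.9], [0.5, [5.1, -0.25, -1.2], 2.9]])

```text
clock: 16.62
eef_pos: [480.8, -30.8, 104.1]
tcp_rot: [3.136, -0.001, 1.19]
contact_force: [0.6, 0.6, 0.0]
opening: 0.502
```

```bash
python3 look.py w15; python3 -c "
from h import *
plan([481,-30.2,42],-.381+np.pi/2)"
```

```text
t 16.625 [480.8 -30.8 104.1] [ 3.1356e+00 -1.4000e-03  1.1900e+00] op 0.502 F [0.6 0.6 0. ]
fixture [257.3 248.5] 0.82 [467.8 -73.3   0. ]
pocket [261.5 263.6] 0.9 [469.3 -76.9  20. ]
block_mid [253.1 213.6] 0.75 [479.7 -33.9  35. ]
knob_mid [316.7 146. ] 0.63 [531.1  -5.4  46. ]
t16.88 shift cm [ 0.07 -0.04  6.18] turn -0.1
```

View pics/w15.png

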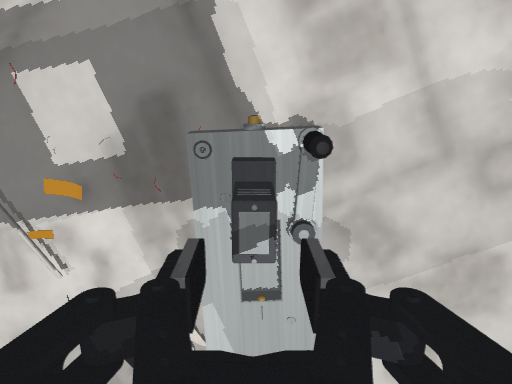

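Call:
drive_tool(moves=[[0.5, [0, 0, 3], 0], [0.5, [0, 0, 5.5], 0], [0.5, [0, 0, 6.2], 0], [0.5, [0, 0, 6.2], 0], [0.65, [0, 0, 6.2], 0], [0.85, [0, 0, 6.2], 0], [0.85, [0, 0, 6.2], 0], [0.85, [0, 0, 6.2], 0]], grip_force=60)

```text
clock: 17.88
eef_pos: [481.8, -31.1, 42.8]
tcp_rot: [3.134, -0.002, 1.188]
contact_force: [-0.9, -0.7, 7.1]
opening: 0.271
```

```bash
python3 look.py w16
```

```text
t 17.875 [481.8 -31.1  42.8] [ 3.1344e+00 -1.9000e-03  1.1885e+00] op 0.271 F [-0.9 -0.7  7.1]
block_mid [250.4 263.4] 0.63 [477.3 -37.6  35. ]
knob_mid [342.7 165.2] 0.94 [531.6  -5.2  46. ]
```

View pics/w16.png

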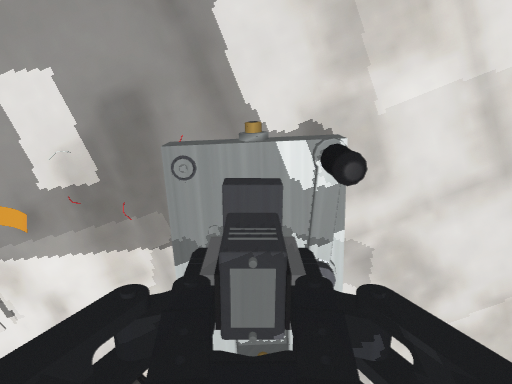

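Call:
drive_tool(moves=[[0.85, [0, 0, -1], 0], [0.85, [0, 0, -2.2], 0], [0.85, [-1.5, 0, -2.5], 0], [0.85, [-3, 0, -2.5], -2.9], [0.85, [-4.5, 0, -2.5], -2.9], [0.85, [-4.5, 0, -2.5], -2.9]])

```text
clock: 18.88
eef_pos: [464.1, -73.9, 67.7]
tcp_rot: [3.135, -0.001, 1.236]
contact_force: [-0.3, 0.1, -3.3]
opening: 0.273
```

```bash
python3 look.py w17; python3 - <<'E'
from h import *
f=save('scene','s17.png')
print(r.spot_point('pocket','scene')[:1],r.spot_point('fixture','scene')[:1])
g=save('side','d17.png')
cv2.imwrite('pics/z17.png',np.hstack([cv2.resize(f['color'][120:215,255:370,::-1],(460,380),interpolation=cv2.INTER_CUBIC),cv2.resize(g['color'][215:335,215:300,::-1],(270,380),interpolation=cv2.INTER_CUBIC)]))
E
```

```text
t 18.875 [464.1 -73.9  67.7] [ 3.1348e+00 -1.4000e-03  1.2364e+00] op 0.273 F [-0.3  0.1 -3.3]
block_mid [252.3 263.2] 0.78 [456.8 -92.9  35. ]
knob_mid [345.   55.4] 0.85 [531.4  -4.3  46. ]
[{'at': [310.6, 165.3], 'score': 0.63}] [{'at': [314.3, 174.5], 'score': 0.82}]
```

View pics/w17.png

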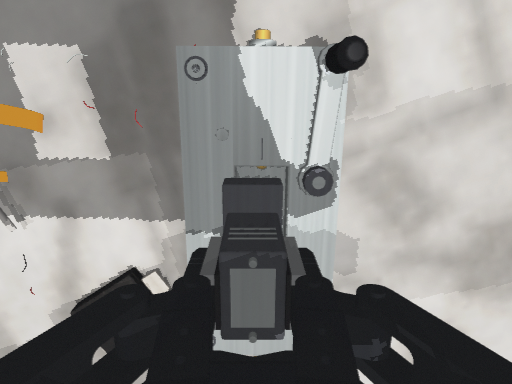

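View pics/z17.png

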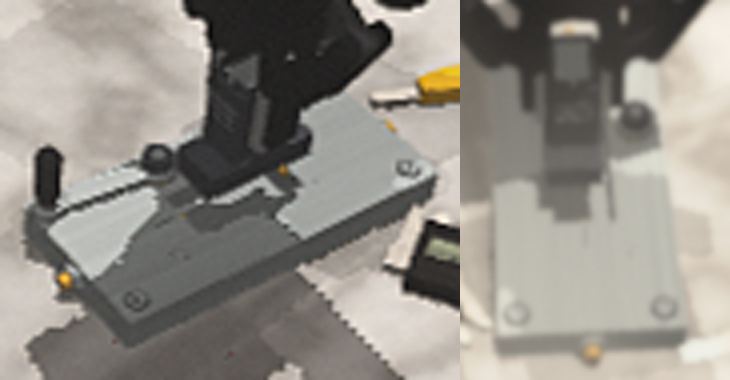

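```bash
python3 - <<'E'
from h import *
s=r.sense();f=r.grab_frame('wrist')
cv2.imwrite('pics/z18.png',cv2.resize(f['color'][30:215,165:365,::-1],None,fx=4,fy=3.2,interpolation=cv2.INTER_CUBIC))
cv2.imwrite('pics/z19.png',cv2.resize(f['color'][160:360,190:340,::-1],None,fx=3,fy=3,interpolation=cv2.INTER_CUBIC))
E
```

```text
(no output)
```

View pics/z18.png

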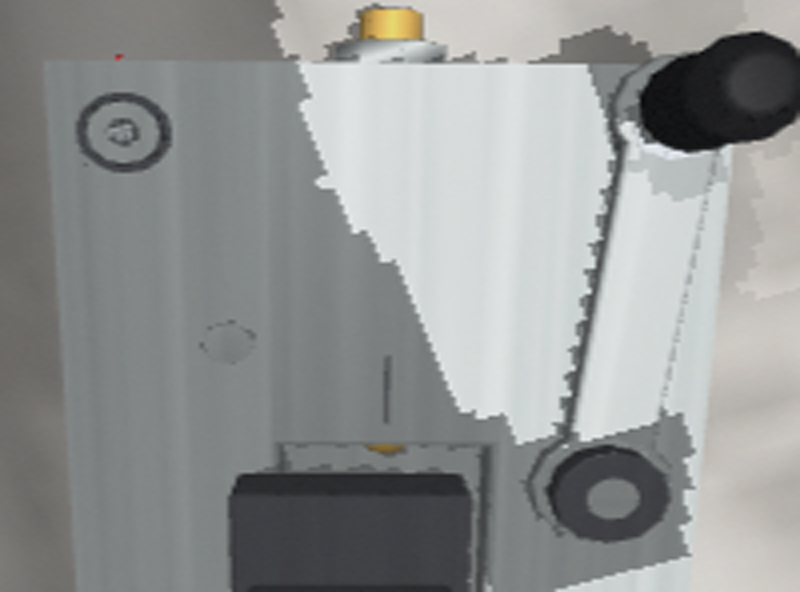

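View pics/z19.png

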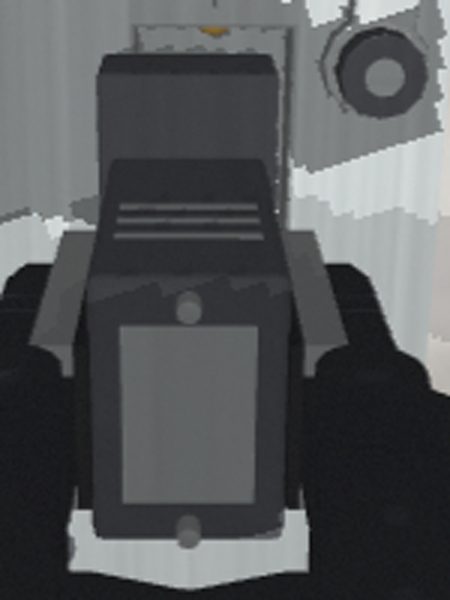

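```bash
cat > fit.py <<'E'
from h import *
from scipy.optimize import least_squares
def fits(f,T,FP,BP):
    def rf(v):
        M=R.from_euler('z',v[2]).as_matrix()
        return np.concatenate([proj(f,M@np.array(p,float)+[v[0],v[1],0],T)-o for p,o in FP])
    o=least_squares(rf,[469,-75,-.33],loss='soft_l1'); F=o.x; print('fixture',F.round(3),'res',np.abs(rf(F)).max().round(2))
    def rb(v):
        M=R.from_euler('xyz',v[3:]).as_matrix()
        return np.concatenate([proj(f,M@np.array(p,float)+v[:3],T)-o for p,o in BP])
    o=least_squares(rb,[464,-74,45,0,0,-.33]); B=o.x; print('block foot underside',B.round(3),'res',np.abs(o.fun).max().round(2))
    d=R.from_euler('z',-F[2]).as_matrix()@(B[:3]-[F[0],F[1],0]); print('block in fixture',d.round(1),'dyaw',(B[5]-F[2]).round(3))
    return F,B
E
python3 - <<'E'
from fit import *
s=r.sense();f=r.grab_frame('wrist'); T=toolT(s)@f['hand_eye']; print(s['eef_pos'].round(1))
FP=[((-45,95,20),(176,49.4)),((-15,32,20),(234.25,168.4)),((15,32,20),(288.25,168.4)),((30,26,33),(317.3,184.4))]
BP=[((-12,18,58),(220.7,252.7)),((12,18,58),(287.7,252.7)),((-12,-18,58),(221.3,339)),((12,-18,58),(284.7,339)),((-14,31,14),(222.7,184.3)),((14,31,14),(283.7,184.3)),((-14,31,0),(225.3,178.3)),((14,31,0),(280.7,178.3))]
F,B=fits(f,T,FP,BP)
E
```

```text
[464.9 -72.6  67.7]
fixture [ 4.68787e+02 -7.51240e+01 -3.33000e-01] res 0.97
block foot underside [ 4.64256e+02 -7.25900e+01  4.22770e+01  9.00000e-03 -0.00000e+00
 -3.39000e-01] res 0.81
block in fixture [-5.1  0.9 42.3] dyaw -0.005
```

Call:
drive_tool(moves=[[0.85, [-0.05, 0.25, 0.3], 0], [0.85, [-0.1, 0.5, 0.6], 0], [0.85, [-0.1, 0.5, 0.9], 0], [0.85, [-0.1, 0.5, 0.9], 0], [0.85, [-0.1, 0.5, 0.9], 0], [0.85, [-0.1, 0.5, 0.9], 0]])

```text
clock: 20.18
eef_pos: [469.3, -75.2, 58.8]
tcp_rot: [3.134, -0.002, 1.239]
contact_force: [-0.2, 0.4, -3.1]
opening: 0.269
```

```bash
python3 look.py w20; python3 - <<'E'
from h import *
f=save('scene','s20.png');g=save('side','d20.png');w=r.grab_frame('wrist');s=r.sense();print(s['eef_pos'].round(1),s['tcp_rot'].round(4))
cv2.imwrite('pics/z20.png',np.hstack([cv2.resize(f['color'][120:215,255:370,::-1],(460,380),interpolation=cv2.INTER_CUBIC),cv2.resize(g['color'][215:335,215:300,::-1],(270,380),interpolation=cv2.INTER_CUBIC)]))
cv2.imwrite('pics/z21.png',cv2.resize(w['color'][30:350,165:365,::-1],None,fx=3,fy=1.8,interpolation=cv2.INTER_CUBIC))
E
```

```text
t 20.175 [469.3 -75.2  58.8] [ 3.1343e+00 -1.5000e-03  1.2394e+00] op 0.269 F [-0.2  0.4 -3.1]
block_mid [253.8 264.1] 0.7 [464.1 -90.7  35. ]
knob_mid [337.4  58.2] 0.68 [530.7  -5.6  46. ]
[469.4 -75.2  58.7] [ 3.1343e+00 -1.6000e-03  1.2394e+00]
```

View pics/z21.png

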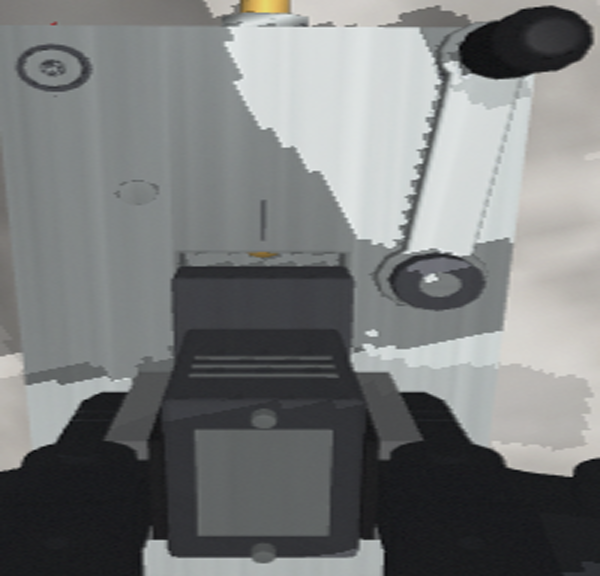

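View pics/z20.png

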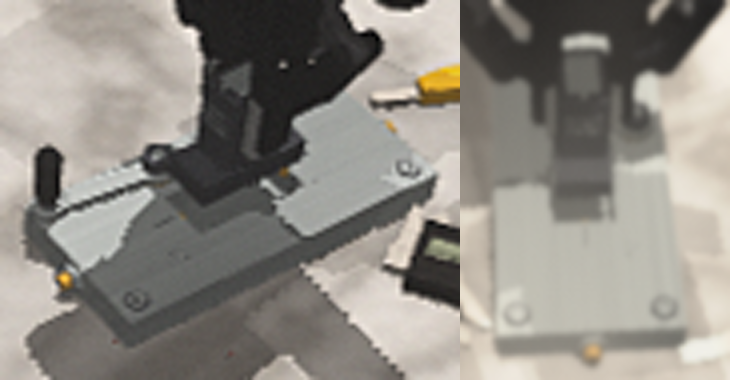

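```bash
python3 - <<'E'
from fit import *
s=r.sense();f=r.grab_frame('wrist'); T=toolT(s)@f['hand_eye']; print(s['clock'],s['eef_pos'].round(1))
FP=[((-45,95,20),(164.5,44.4)),((-15,32,20),(224.7,170)),((15,32,20),(280.7,170)),((30,26,33),(310.7,186.1))]
BP=[((-12,18,58),(219.3,252.8)),((12,18,58),(286,252.2)),((-12,-18,58),(221,338.9)),((12,-18,58),(284,338.3)),((-14,31,14),(223,184.4)),((14,31,14),(282.7,184.4)),((-14,31,0),(225.3,178.3)),((14,31,0),(280.7,178.3))]
F,B=fits(f,T,FP,BP)
E
```

```text
20.575 [469.4 -75.2  58.7]
fixture [ 4.68852e+02 -7.51300e+01 -3.38000e-01] res 2.72
block foot underside [ 4.68922e+02 -7.54600e+01  3.28210e+01  9.00000e-03 -1.20000e-02
 -3.29000e-01] res 0.77
block in fixture [ 0.2 -0.3 32.8] dyaw 0.008
```

```bash
python3 -c "
from rig import r
print(r.sign_off()); s=r.sense(); print(s['clock'],s['eef_pos'],s['contact_force'],s['opening'])"
```

```text
the job is handed in; nothing more can be done
None
the job is handed in; nothing more can be done
```

The job is handed in at about 20.6 s. The block is free and held over its pocket, but the fixture was lifted once along the way and the rocking did not go cleanly.

**What I did**
- I swung the strap by its knob to about 1.67 rad, well off the block.
- The tool cannot tilt, so I rocked the block by gripping one end of its head and pulling that end.
- My first pull, on the +y end, was slow. It tipped up the fixture's +y end by roughly 10 mm. I lowered it straight back, and it came to rest within about 1 mm of where it had been.
- I then used quick, short pulls at about 45–50°. One raised the +y end by about 9 mm.
- The next one, on the -y end, overshot. The block jumped out of the pocket and landed upright on the plate, about 45 mm towards +y.
- I gripped it there with 60 N, lifted it and moved it back over the pocket.

**Last checks**
- **Position:** the block is within about 0.3 mm of the pocket centre. The fixture fit behind that figure was loose, with an error of up to 2.7 pixels.
- **Level:** tilt is about 0.01 rad and yaw is within 0.01 rad.
- **Height:** the foot is 13 mm above the plate by camera and 16 mm by the arm's position. These disagree slightly, but both are close to 15 mm.
- **Grip:** the wrist carries about 3 N, roughly the block's weight.
- **Fixture:** it lies flat, about 1 mm towards -y from where it started.

The early tipping and the block jumping out do not meet "rocked out without lifting the fixture".

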